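# Find the rocking tin lid and press it home

### The job

One of the four parts tins on the step stool has a lid that is not pressed on. With the fingertips, press down near the edge of one lid after another until you find the one that rocks, then push that lid fully home so that it sits firm. Do not lift or shift the tins, and leave the other things on the stool alone.

Things in the scene. Friction and masses are not known exactly. Their poses are not given: they have to be found in the camera images.
- stool: Sturdy teak step stool standing fixed on the bench; its top is 300 mm (stool x) by 480 mm (stool y) and lies 140 mm above the bench. Origin: on the bench, under the middle of the stool; z up. Everything else listed stands loose on its top.
- tin_a: One of four identical aluminium parts tins, 68 mm across, about 0.3 kg, upright in a rough row along the stool. Origin: centre of its underside; z up. Its push-fit lid, fully home, has its top 44 mm above the tin's underside and is firm. One of the four lids is not home: it rests level on a springy seal, its top 3 to 4 mm higher.
- lid_a_top (a point): Centre of the flat top of tin_a's lid, 68 mm across; z is the lid's own axis. If not home, 1 to 3 N on the outer third of its top rocks the lid: that side sinks about 4 mm until it meets the tin's rim, z leaning about 0.12 rad; let go, it springs level. 10 N straight down in its middle overcomes the fit, 15 to 20 N pushes it home to stay. A lid that is home gives less than 1 mm at its edge.
- tin_b: One of four identical aluminium parts tins, 68 mm across, about 0.3 kg, upright in a rough row along the stool. Origin: centre of its underside; z up. Its push-fit lid, fully home, has its top 44 mm above the tin's underside and is firm. One of the four lids is not home: it rests level on a springy seal, its top 3 to 4 mm higher.
- lid_b_top (a point): Centre of the flat top of tin_b's lid, 68 mm across; z is the lid's own axis. If not home, 1 to 3 N on the outer third of its top rocks the lid: that side sinks about 4 mm until it meets the tin's rim, z leaning about 0.12 rad; let go, it springs level. 10 N straight down in its middle overcomes the fit, 15 to 20 N pushes it home to stay. A lid that is home gives less than 1 mm at its edge.
- tin_c: One of four identical aluminium parts tins, 68 mm across, about 0.3 kg, upright in a rough row along the stool. Origin: centre of its underside; z up. Its push-fit lid, fully home, has its top 44 mm above the tin's underside and is firm. One of the four lids is not home: it rests level on a springy seal, its top 3 to 4 mm higher.
- lid_c_top (a point): Centre of the flat top of tin_c's lid, 68 mm across; z is the lid's own axis. If not home, 1 to 3 N on the outer third of its top rocks the lid: that side sinks about 4 mm until it meets the tin's rim, z leaning about 0.12 rad; let go, it springs level. 10 N straight down in its middle overcomes the fit, 15 to 20 N pushes it home to stay. A lid that is home gives less than 1 mm at its edge.
- tin_d: One of four identical aluminium parts tins, 68 mm across, about 0.3 kg, upright in a rough row along the stool. Origin: centre of its underside; z up. Its push-fit lid, fully home, has its top 44 mm above the tin's underside and is firm. One of the four lids is not home: it rests level on a springy seal, its top 3 to 4 mm higher.
- lid_d_top (a point): Centre of the flat top of tin_d's lid, 68 mm across; z is the lid's own axis. If not home, 1 to 3 N on the outer third of its top rocks the lid: that side sinks about 4 mm until it meets the tin's rim, z leaning about 0.12 rad; let go, it springs level. 10 N straight down in its middle overcomes the fit, 15 to 20 N pushes it home to stay. A lid that is home gives less than 1 mm at its edge.
- gauge_head: Green plastic floor pump gauge head, 70 mm across and 28 mm high, lying face up with a short brass hose stub; loose, not part of the job. Origin: centre of its underside.
- tyre_lever: Steel tyre lever, about 125 mm long, 17 mm wide, 10 mm high, lying flat; loose, not part of the job. Origin: near its middle, underside; x along it.
- bumper: Orange hard silicone bumper, 42 mm across and 22 mm high; loose, not part of the job. Origin: centre of its underside.
- tool_tin: Flat aluminium tool tin with a closed hinged lid, 78 by 118 mm and 31 mm high; loose, not part of the job. Origin: centre of its underside.
There are look-alikes about, which are no part of the job. What is shaped like the tin_b but green is not meant. What is shaped like the tin_a but pink is not meant.

How it is judged (in metres and radians):
On the way, in this order (a step that is already met when the one before it is completed fails the run):
1. a lid that is not home (top more than 45.5 mm above its tin's underside) is pressed by the fingers near its edge and rocks (leans more than 0.05 rad on its upright tin) (((angle between lid_a_top's own z axis and vertical above 0.05 rad and z of lid_a_top in the frame of tin_a above 0.0455 m and contact force between tin_a and the fingers above 0.2 N and angle between tin_a's own z axis and vertical below 0.03 rad) or (angle between lid_b_top's own z axis and vertical above 0.05 rad and z of lid_b_top in the frame of tin_b above 0.0455 m and contact force between tin_b and the fingers above 0.2 N and angle between tin_b's own z axis and vertical below 0.03 rad) or (angle between lid_c_top's own z axis and vertical above 0.05 rad and z of lid_c_top in the frame of tin_c above 0.0455 m and contact force between tin_c and the fingers above 0.2 N and angle between tin_c's own z axis and vertical below 0.03 rad) or (angle between lid_d_top's own z axis and vertical above 0.05 rad and z of lid_d_top in the frame of tin_d above 0.0455 m and contact force between tin_d and the fingers above 0.2 N and angle between tin_d's own z axis and vertical below 0.03 rad))), for 0.1 s.
2. all four lids are fully home (z of lid_a_top in the frame of tin_a below 0.0455 m and z of lid_b_top in the frame of tin_b below 0.0455 m and z of lid_c_top in the frame of tin_c below 0.0455 m and z of lid_d_top in the frame of tin_d below 0.0455 m), for 0.2 s.
At the end, for the whole second after the job is handed in: Every lid is fully home (top no more than 45.5 mm above its tin's underside, less than 0.04 rad off level), the tins stand upright and still within 25 mm of where they were, and the gauge head, tyre lever, bumper and tool tin lie within 20 mm of where they were (all of step 2 and angle between each of lid_a_top, lid_b_top, lid_c_top, lid_d_top's own z axis and vertical below 0.04 rad and distance of each of tin_a, tin_b, tin_c, tin_d from where it was at the start of the episode below 0.025 m and angle between each of tin_a, tin_b, tin_c, tin_d's own z axis and vertical below 0.03 rad and linear speed of each of tin_a, tin_b, tin_c, tin_d below 0.01 m/s and distance of each of gauge_head, tyre_lever, bumper, tool_tin from where it was at the start of the episode below 0.02 m); the robot touches nothing.
It fails at once if a tin is lifted (more than 10 mm off the stool) (z of any of tin_a, tin_b, tin_c, tin_d in the frame of stool above 0.15 m).
It fails at once if a tin is tipped by more than 0.3 rad (angle between any of tin_a, tin_b, tin_c, tin_d's own z axis and vertical above 0.3 rad).
It fails at once if a tin is shifted by more than 40 mm (distance of any of tin_a, tin_b, tin_c, tin_d from where it was at the start of the episode above 0.04 m).
It fails at once if the gauge head, tyre lever, bumper or tool tin is moved by more than 30 mm (distance of any of gauge_head, tyre_lever, bumper, tool_tin from where it was at the start of the episode above 0.03 m).
It also fails if it takes over 51 s, if anything falls off the work surface, if the arm or the gripper's body presses on something with over 40 N, if the wrist force passes 120 N, or if a joint passes its speed limit or range.

### The arm

A 6-joint arm with a two-finger parallel gripper is mounted at the origin on the work surface. World frame = base frame: x ahead of the robot, y to its left, z up, the work surface at z = 0. Lengths are in mm, angles in rad, forces in N, time in s.
With the tool pointing down it reaches from about 350 to 875 mm from the base axis. Payload 4.2 kg.
Tool frame: the origin (TCP) lies at the very end of the fingers, on their centre line; the grasp point (between the pads) lies 19 mm behind it; x points along the fingers, y is the direction in which the jaws open and shut, and the axes are right-handed (so a half turn about x gives the same grasp; the last joint's range is limited). The gripper opens to 87 mm and grips with 3 to 60 N. Pads are 19 mm wide; open, the fingers measure 117 mm over their backs; the gripper's body (75 mm by 190 mm) begins 51 mm behind the grasp point.
Start: joints at [-0.852, 0.385, 0.008, 0, -1.194, -0.259], TCP at [277.367, -560.06, 222.55] pointing down, gripper open.
Joint ranges: [-3.14, 3.14], [-1.21, 2.06], [-1.07, 1.41], [-3.16, 2.05], [-2.99, -0.16], [-3.1, 3.1]. Speed limits (rad/s): [2.79, 2.79, 3.14, 3.14, 3.14, 3.14].

### API

Orientations are given as a unit quaternion [x, y, z, w].
In Python, from station import r gives the robot as it stands. The module is installed in compiled form; this text tells all that it offers. Calls block until the motion is done:
- r.move_ptp(position, orientation): joint-space move of the TCP to a pose.
- r.movel(position, feed=150, orientation=None, f_stop=None): straight line of the TCP; orientation=None keeps the orientation; feed is the mean speed in mm/s. With f_stop (N) it stops when the force on the tool has changed by that much, and returns True; else False.
- r.move_joints(angles): joint-space move.
- r.set_gripper(opening, strength=None): finger opening in mm; strength is the grip in N (None keeps the last); returns when the fingers have stopped.
- r.hold(seconds).
- r.solve_ik(position, orientation): joint angles nearest the present ones, or None.
- r.state(): the state.
- r.grab_frame(name): name is "side" or "top"; returns the picture (480x640x3 uint8, blue, green, red); there is no depth.
- r.calibration(name): a dict with "camera_matrix" (3x3 intrinsics, pixels), "R" (3x3) and "t" (3): a world point X has camera coordinates R X + t. Camera axes: x right, y down, z forward; pixel columns grow to the right and rows downward; lengths in mm; the calibration is good to about 2 mm. A picture is of the moment at which its call begins. calibration takes no time and is no camera call.
A pose or a line that the arm cannot do raises r.Unreachable and nothing moves.
- r.finish_job(): hands the job in, once; it reports no verdict.
Trained networks look in the newest picture that a camera, given by its name, has taken for a name from the list of things; names that differ only in an ending like _2 or _b are one class to them, and where a whole thing is asked for, a point or a joint stands for the part that bears it (a point fixed in the world has none). Each returns a list of dicts, best first, with "score" (0 to 1); they miss things now and then, are a little off and sometimes report something else, mostly with a low value. They report only what shows in the picture. A call takes as long as a camera call. They do not tell look-alikes from the thing itself.
- r.cut_out(camera, target): "mask" (480x640 bool, what is visible of it) and "uv" ([column, row] in pixels, amid what is visible of it).
The state is a dict: "clock": time; "q": joint angles; "qvel": joint speeds; "joint_torque": joint torques, N m; "eef_pos": TCP position; "tool_rot": TCP orientation; "ft_force": force on the tool from outside, world axes, zero at the start; "ft_torque": the same for the moment, N m; "finger_gap": finger opening in mm.
Only numpy, scipy, OpenCV 4.12 (cv2) and the standard library are available. Lean on these libraries where they do the work, as an engineer would, in place of code of your own. Each camera call takes 0.05 s, during which the arm holds its last target. There are 200 camera calls.

## Working session

There is one attempt and no reset: what is moved stays moved. The work goes in short steps, each a Python script; the robot and the scene stay as the last script left them, time stands still between calls to the robot, and variables do not carry over. Pictures are saved under pics/ and viewed, about 8 in all and at most 12, crops included, and the job is handed in when it is done.

```bash
mkdir -p pics; python3 - <<'E'
from station import r
import cv2, numpy as np
for n in ("top","side"):
    im=r.grab_frame(n); cv2.imwrite(f"pics/{n}0.png",im)
    c=r.calibration(n); print(n,np.round(c["camera_matrix"],1).tolist(),np.round(c["R"],3).tolist(),np.round(c["t"],1).tolist())
    for d in r.cut_out(n,"tin_a"):
        m=d["mask"]; ys,xs=np.where(m); print(round(d["score"],2),np.round(d["uv"],1),m.sum(),xs.min(),xs.max(),ys.min(),ys.max())
s=r.state(); print(s["clock"],s["tool_rot"],s["eef_pos"],s["ft_force"])
E
```

```text
top [[461.0, 0.0, 324.9], [0.0, 461.0, 238.8], [0.0, 0.0, 1.0]] [[0.015, -1.0, 0.011], [-0.995, -0.016, -0.1], [0.1, -0.01, -0.995]] [-85.2, 606.0, 1061.8]
0.94 [248.9 254.8] 963 233 268 240 273
0.64 [290.5 248.7] 922 276 309 230 263
0.61 [390.5 225.6] 917 375 409 209 242
0.58 [348.1 245.1] 852 331 362 226 259
0.57 [448.9 223.3] 784 435 467 208 237
side [[619.3, 0.0, 316.0], [0.0, 619.3, 245.5], [0.0, 0.0, 1.0]] [[-0.691, -0.722, 0.021], [-0.512, 0.469, -0.72], [0.51, -0.508, -0.694]] [384.1, 423.8, 789.7]
0.9 [378.7 182.9] 1274 360 397 163 203
0.87 [265.3 211.2] 401 254 281 201 227
0.83 [281.1 286.7] 2138 258 304 258 311
0.78 [355.6 218. ] 1554 336 376 194 238
0.7 [311.2 250.4] 1790 291 334 226 275
0.65 [437.7 213.9] 2679 403 470 184 246
0.2 [-0.1606465   0.68866091  0.16156929  0.68835617] [ 277.21109016 -559.75510587  221.8646756 ] [ 0.61709757 -0.27759648  0.70229843]
```

View pics/top0.png

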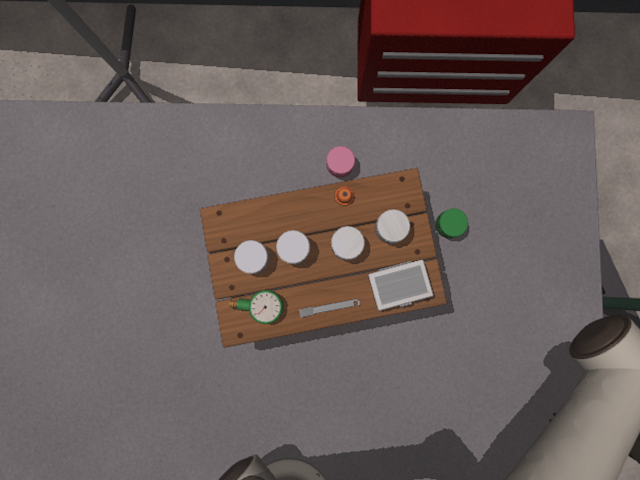

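View pics/side0.png

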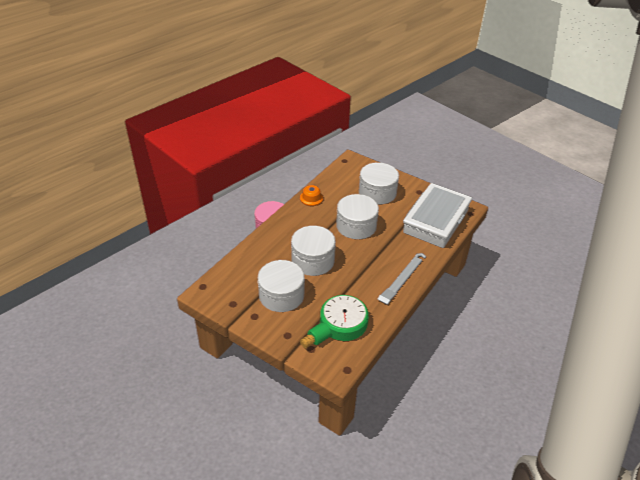

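The top picture shows the four tins at about (251,257), (293,247), (348,243) and (394,226). The pink look-alike is at (341,161) and the green one at (453,223), both off the stool. The side picture shows the same row of four white tins.

```bash
cat > h.py <<'E'
from station import r
import cv2, numpy as np
from scipy.spatial.transform import Rotation as Ro
def back(n,uv,z):
    c=r.calibration(n);R,t=np.array(c["R"]),np.array(c["t"])
    d=R.T@np.linalg.inv(c["camera_matrix"])@[uv[0],uv[1],1]; o=-R.T@t
    return o+d*(z-o[2])/d[2]
def tins():
    im=r.grab_frame("top");hsv=cv2.cvtColor(im,cv2.COLOR_BGR2HSV);P=[]
    for d in r.cut_out("top","tin_a"):
        m=d["mask"]
        if np.median(hsv[m][:,1])<60 and m.sum()>500:
            P.append(back("top",cv2.moments(m.astype(np.uint8),True) and np.argwhere(m).mean(0)[::-1],180))
    return np.array(sorted(P,key=lambda p:-p[1]))
def down(yaw):  # tool x down, jaws (tool y) along yaw
    y=np.array([np.cos(yaw),np.sin(yaw),0]);x=np.array([0,0,-1.])
    return Ro.from_matrix(np.c_[x,y,np.cross(x,y)]).as_quat()
E
sed -i 's/cv2.moments(m.astype(np.uint8),True) and //' h.py
python3 - <<'E'
from h import *
P=tins();print(np.round(P,1).tolist())
for d in r.cut_out("side","tin_a"):
    print(np.round(back("side",d["uv"],168),1))
u=np.polyfit(P[:,1],P[:,0],1);print(u, np.linalg.norm(np.diff(P,axis=0),axis=1))
for s in (0,np.pi):
    yaw=np.arctan2(1,u[0])+s
    for p in P: 
        q=r.solve_ik([p[0],p[1],200],down(yaw)); print(None if q is None else np.round(q,2))
np.save("P.npy",P)
E
```

```text
[[554.0, 75.1, 180.0], [575.4, -9.2, 180.0], [585.2, -119.8, 180.0], [620.7, -212.0, 180.0]]
[ 617.5 -207.4  168. ]
[693.9 -10.3 168. ]
[548.8  82.6 168. ]
[ 580.3 -109.3  168. ]
[574.3  -2.5 168. ]
[ 494.6 -218.6  168. ]
[-2.14250967e-01  5.69602437e+02] [ 87.04773487 111.01706075  98.74643006]
[ 0.42  0.29 -0.19  0.   -1.09 -1.78]
[ 0.27  0.32 -0.15  0.   -1.1  -1.63]
[ 0.07  0.35 -0.1   0.   -1.12 -1.43]
[-0.08  0.45  0.06  0.   -1.18 -1.28]
[ 0.42  0.29 -0.19  0.   -1.09  1.36]
[ 0.27  0.32 -0.15  0.   -1.1   1.52]
[ 0.07  0.35 -0.1   0.   -1.12  1.71]
[-0.08  0.45  0.06  0.   -1.18  1.86]
```

```bash
cat > press.py <<'E'
from h import *
im=r.grab_frame("top");hsv=cv2.cvtColor(im,cv2.COLOR_BGR2HSV)
b=cv2.medianBlur(((hsv[...,2]>140)&(hsv[...,1]<60)).astype(np.uint8),5)
P=np.load("P.npy");n,L,S,C=cv2.connectedComponentsWithStats(b)
Q=[]
for p in P:
    c=[back("top",C[i],182) for i in range(1,n) if 600<S[i,4]<1100]
    d=[np.linalg.norm(x[:2]-p[:2]) for x in c]
    Q.append(c[int(np.argmin(d))] if d and min(d)<10 else p)
Q=np.array(Q);print(np.round(Q[:,:2]-P[:,:2],1).tolist());Q=(Q+P)/2;np.save("Q.npy",Q)
k=np.polyfit(Q[:,1],Q[:,0],1)[0];yaw=np.arctan2(1,k);o=down(yaw);np.save("o.npy",o)
w=np.array([1,-k])/np.hypot(1,k)   # across the row, away from the robot
r.set_gripper(0)
for i in (3,2,1,0):
    x,y=Q[i,:2]+30*w
    (r.move_ptp if i==3 else r.movel)([x,y,205],orientation=o)
    hit=r.movel([x,y,178],feed=12,f_stop=1.2);s=r.state();z0=s["eef_pos"][2];t0=s["clock"]
    h2=r.movel([x,y,z0-3.2],feed=8,f_stop=3);r.hold(.25)
    s=r.state();print(i,hit,round(z0,2),h2,round(s["eef_pos"][2],2),np.round(s["ft_force"],1),round(s["clock"],1))
    if i==3 or s["eef_pos"][2]<z0-2: cv2.imwrite(f"pics/p{i}.png",cv2.resize(r.grab_frame("side")[130:340,200:500],None,fx=2.5,fy=2.5))
    r.movel([x,y,205],feed=80)
E
python3 press.py
```

```text
[[0.0, 1.8], [0.2, 1.0], [0.7, -0.5], [2.0, -1.8]]
3 True 183.95 True 183.9 [-0.7  0.1  5. ] 5.8
2 True 183.95 True 183.86 [-2.   0.1  4.1] 9.1
1 True 185.47 True 184.9 [-0.7  0.5  5.5] 12.4
0 True 183.94 True 183.83 [-1.1  0.9  3.6] 15.6
```

Tins 3, 2 and 0 are stiff at 184 mm. Tin 1 stands higher and gives under load. I'll press it again further out and take a picture to confirm the rocking.

```bash
python3 - <<'E'
from h import *
Q=np.load("Q.npy");o=np.load("o.npy");k=np.polyfit(Q[:,1],Q[:,0],1)[0];w=np.array([1,-k])/np.hypot(1,k)
x,y=Q[1,:2]+33*w
r.movel([x,y,205],orientation=o); r.movel([x,y,190],feed=60); r.hold(.2)
f0=r.state()["ft_force"][2]
for z in np.arange(188.5,182.4,-.5):
    r.movel([x,y,z],feed=10); s=r.state(); f=s["ft_force"][2]-f0
    print(round(s["eef_pos"][2],2),round(f,2))
    if f>3.2: break
r.hold(.3); print(r.state()["ft_force"][2]-f0)
cv2.imwrite("pics/rock.png",cv2.resize(r.grab_frame("side")[130:340,200:500],None,fx=2.5,fy=2.5,interpolation=cv2.INTER_CUBIC))
r.movel([x,y,205],feed=80);print(r.state()["clock"])
E
```

```text
188.46 0.3
187.97 1.29
187.55 1.12
187.1 1.87
186.61 1.37
186.11 2.15
185.58 1.45
185.1 1.83
184.73 2.85
184.47 4.77
5.690645783300557
20.6667
```

View pics/rock.png

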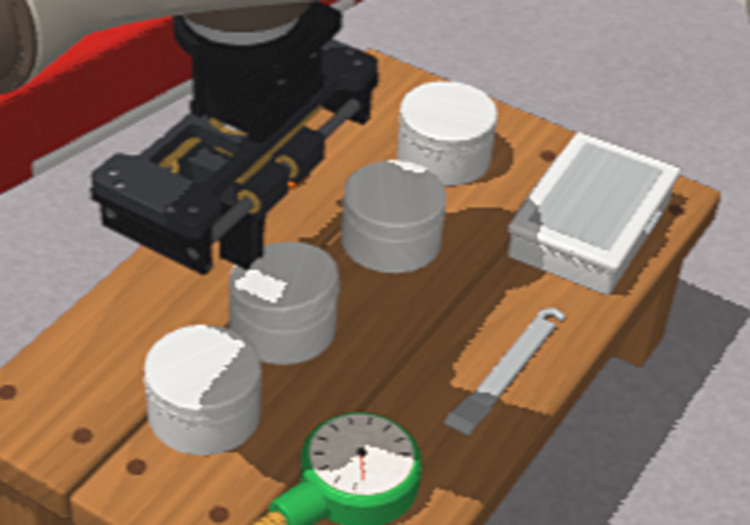

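The picture shows the fingers on the far edge of the second tin, around (255,265) in the crop, and the other tins unmoved. The lid sank from about 188 to 184.6 mm at 1–2 N and then went stiff, so it rocks. Next I push it home in the middle.

```bash
python3 - <<'E'
from h import *
Q=np.load("Q.npy");o=np.load("o.npy");k=np.polyfit(Q[:,1],Q[:,0],1)[0];w=np.array([1,-k])/np.hypot(1,k)
x,y=Q[1,:2]
r.movel([x,y,200],orientation=o); r.hold(.2)
hit=r.movel([x,y,181],feed=12,f_stop=22); s=r.state();print(hit,s["eef_pos"][2],s["ft_force"]); r.hold(.3)
s=r.state();print(s["eef_pos"][2],s["ft_force"])
r.movel([x,y,200],feed=40)
for sg in (1,-1):
    x,y=Q[1,:2]+sg*30*w
    r.movel([x,y,192],feed=100); r.hold(.2)
    h=r.movel([x,y,180],feed=12,f_stop=1.5);z0=r.state()["eef_pos"][2]
    r.movel([x,y,z0-2],feed=8,f_stop=3);s=r.state();print(sg,h,z0,s["eef_pos"][2],s["ft_force"][2])
    r.movel([x,y,200],feed=80)
r.movel([Q[1,0],Q[1,1],260],feed=150);r.move_joints([-0.852,0.385,0.008,0,-1.194,-0.259])
print(np.round(tins()-np.load("P.npy"),1).tolist());cv2.imwrite("pics/end.png",r.grab_frame("side"));print(r.state()["clock"])
E
```

```text
False 184.1617567132356 [-4.85758375  0.87712881 12.66670615]
184.1898584650597 [-5.83384149  1.54616542 12.4515204 ]
1 True 183.88664624572064 183.8377695880264 4.326428813955945
-1 True 183.85659019840088 183.81145277977907 3.8827962493247745Traceback (most recent call last):
  File "<stdin>", line 15, in <module>
ValueError: operands could not be broadcast together with shapes (5,3) (4,3)
```

```bash
python3 - <<'E'
from h import *
T=tins();print([round(float(min(np.linalg.norm(T-p,axis=1))),1) for p in np.load("P.npy")])
cv2.imwrite("pics/end.png",r.grab_frame("side"));print(r.state()["clock"])
E
```

```text
[1.2, 0.6, 1.1, 0.5]
31.125
```

View pics/end.png

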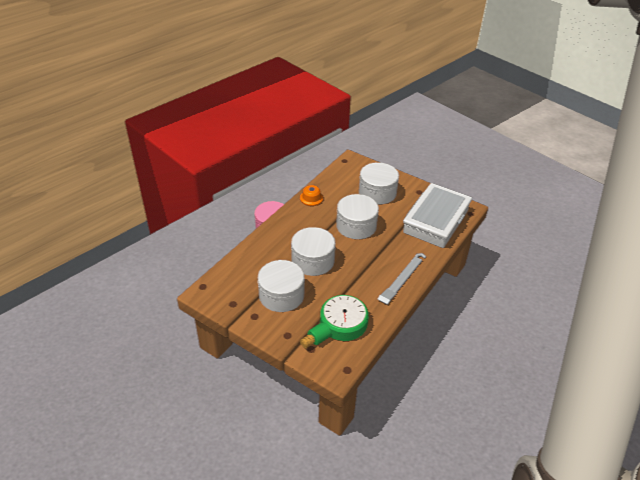

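In the picture everything stands where it was, with tin 1 at (313,250). The push only read 12.7 N, below the 15–20 N stated, so there is time for one firmer press. It also gives a contact height in the middle of the lid.

```bash
python3 - <<'E'
from h import *
Q=np.load("Q.npy");o=np.load("o.npy");x,y=Q[1,:2]
r.move_ptp([x,y,215],o);r.movel([x,y,192],feed=80);r.hold(.2)
h=r.movel([x,y,180],feed=12,f_stop=1.5);print(h,r.state()["eef_pos"][2])
h=r.movel([x,y,177],feed=10,f_stop=18);s=r.state();print(h,s["eef_pos"],s["ft_force"])
r.movel([x,y,190],feed=40);r.hold(.2)
h=r.movel([x,y,180],feed=12,f_stop=1.5);print(h,r.state()["eef_pos"][2])
r.movel([x,y,250],feed=150);r.move_joints([-0.852,0.385,0.008,0,-1.194,-0.259])
T=tins();print([round(float(min(np.linalg.norm(T-p,axis=1))),1) for p in np.load("P.npy")],r.state()["clock"])
r.finish_job()
E
```

```text
True 184.33682323031522
True [575.58687752  -8.84421795 184.13683535] [ 0.06849904 -0.12396315  4.45206497]
True 184.14912593679105
[0.8, 0.5, 98.7, 1.2] 39.1083
the job is handed in; nothing more can be done
```

The loose lid was on the second tin from the robot's left, at about x 575, y −9 mm. I found it by rocking, pushed it home, and handed the job in at 39 s of the 51 s allowed.

- **Finding it:** the other three lids were stiff at 183.9–184.0 mm. This one met the fingers at about 188 mm and its edge sank to 184.6 mm under 1–2 N before going stiff.
- **Pushing it home:** after a push in the middle it was stiff at 183.8–183.9 mm on both edges. The middle read 184.1–184.3 mm. Both match the nominal 184 mm for a lid that is home.
- **Nothing moved:** before the last press all four tins were within about 1 mm of where they started. In the picture the gauge head, tyre lever, bumper and tool tin looked unmoved, though I did not measure them.

**Checks that failed or disagreed:**
- The push read only about 12.7 N at the wrist, below the 15–20 N stated, and I had set it to stop at 22 N. I tried a firmer press, but it stopped early at a reading of 4.5 N. So the higher force was never confirmed, only the height and stiffness.
- In the last position check the network missed the third tin, which showed as an offset of 98.7 mm. The other three were within 1.2 mm. I did not touch the third tin after the earlier check, where it was 1.1 mm off.

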